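Tuck a load cell under the strip and press it home in its foam cutout

ROBOT

A 7-joint arm with a two-finger parallel gripper is mounted at the origin on a cart in front of the work surface, level with it; the furniture and walls round the work are solid. World frame = base frame: x ahead of the robot, y to its left, z up, the work surface at z = 0. Lengths are in m, angles in rad, forces in N, time in s.
With the tool pointing down it reaches from about 0.425 to 1.025 m from the base axis. Payload 9.4 kg.
Tool frame: the origin (TCP) lies between the finger pads; the fingertips stand 14 mm ahead of it and the grasp point (between the pads) lies 5 mm behind it; z points along the fingers, y is the line along which they close (so a half turn about z gives the same grasp; the last joint's range is limited). The gripper opens to 93 mm and grips with 3 to 60 N. Pads are 15 mm wide; open, the fingers measure 128 mm over their backs; the gripper's body (75 mm by 188 mm) begins 65 mm behind the grasp point.
Start: joints at [1.032, 0.599, -0.003, 1.599, 0.002, 0.943, -0.08], TCP at [0.323, -0.649, 0.233] pointing down, gripper open.
Joint ranges: [-2.57, 2.57], [-0.35, 1.97], [-1.29, 1.29], [0.11, 2.56], [-1.05, 4.19], [0.11, 1.86], [-2.63, 2.63]. Speed limits (rad/s): [2.22, 2.22, 3.01, 3.01, 3.14, 3.14, 3.14].

INTERFACE

Orientations are given as a 3x3 rotation matrix whose columns are the frame's x, y, z axes.
In Python, from rig import ctrl gives the robot as it stands. The module is installed in compiled form; this text tells all that it offers.
- The arm moves only by the tool jog_arm, never from a script. Its argument "motion" is a list of rows, each a list of 6 numbers: the shift along the tool's x, y, z in mm, then the turn, a rotation vector about the tool's x, y, z in degrees. In form: [[tx, ty, tz, wx, wy, wz], ...]. A call has 1 to 5 rows; each row shifts and turns the commanded pose from where the row before left it, along the tool's axes as they then stand; what a row does not reach is not made up. A row lasts 1/10 s, in which the tool goes at most 50 mm and 8.59 degrees, less where a joint would pass 70% of its speed; a pose out of reach is approached as far as the arm can. A call with a gripper value outside its range is refused whole. "hand" is the finger opening in mm, from 0 to 93, set as the call begins (left out, the last holds). The fingers move at their own pace and stop on an object; "force" is the grip in N (left out, the last holds). Time passes only in rows, so rows that do not move let the fingers close. It gives the time, the measured TCP pose, the force, the opening and the grip force at its end, in the units of the state.
- ctrl.get_state(): the state, without advancing time (a new reading comes with each control period).
- ctrl.read_camera(name): name is "side" or "top"; returns the picture (480x640x3 uint8, red, green, blue); there is no depth.
- ctrl.get_calibration(name): a dict with "fx", "fy", "cx", "cy" (pixels), "k1" (the pictures are not rectified: a ray, as slopes to the right and down, at radius r is drawn at 1 + k1 r^2 times it, then the intrinsics apply), "camera_from_world" (4x4, takes a point from world to camera coordinates). Camera axes: x right, y down, z forward; pixel columns grow to the right and rows downward; lengths in m; the calibration is good to about 2 mm. A picture is of the moment at which its call begins. get_calibration takes no time and is no camera call.
- ctrl.hand_in(): hands the job in; it is judged then, once.
The state is a dict: "time_s": time; "qpos": joint angles; "qvel": joint speeds; "effort": joint torques, N m; "eef_pos": TCP position; "orientation": TCP orientation; "force": force on the tool from outside, world axes, zero at the start; "moment": the same for the moment, N m; "opening": opening from 0.0 (shut) to 1.0 (fully open); "grip_force": force on a finger pad.
Only numpy, scipy, OpenCV 4.12 (cv2) and the standard library are available. Lean on these libraries where they do the work, as an engineer would, in place of code of your own. Each camera call takes 0.05 s, during which the arm holds its last target. There are 200 camera calls.

TASK

Put the loose load cell away in the long cutout of the foam insert, the way up it lies now: slip its plain end under the orange retaining strip, leaving the end with the red label at the thumb-notch end, and press the labelled end down past the foam lips until the whole cell lies fully home on the cutout floor, level with the foam. It is a delicate measuring part, so feel your way and press firmly but never force it, and leave the two brass weights and the tape measure where they are.

Things in the scene. Friction and masses are not known exactly. Their poses are not given: they have to be found in the camera images.
- foam_kit: Fixed open grey case 170 x 210 x 48 mm filled with charcoal foam, flat top at z = 46 (case rim z = 48). Origin: centre of its underside; y along its 210 mm side, z up. A cutout along y holds the load cell: x -53 to -17, y -68 to +68, floor z = 14, long edges bevelled 4 mm. A thumb notch 22 mm wide lies beyond its -y end. Two brass weights stand in pockets at x = +50.
- cutout_floor (a point): Centre of the cutout's yellow floor, (-35, 0, 14) mm in the foam_kit frame, same axes. When home, the load cell's origin lies here within 3 mm and its y axis points the same way. The cutout is 36 wide (44 at the bevelled mouth), 136 long, 32 deep.
- strip_edge (a point): (-35, 56, 52) mm in the foam_kit frame: lower edge of the orange strip that bridges the cutout's +y end from y = 56 to 78, z 52 to 56, 68 mm across. Only 124 mm of the cutout is open above, so the cell goes in tilted about 20 degrees, end first, and must be pushed on until it meets the end wall at y = +68; else its other end, 134 mm behind while tilted, catches on the wall at y = -68.
- lips (a point): (-35, -48, 46) mm in the foam_kit frame, at the foam top, midway between two springy foam lips on the long walls (y -63 to -33) that narrow the gap from 38 mm at the top to 27 mm at 14 mm depth and below. A cell laid on them sticks up about 25 mm; pressing it down here takes some 8 to 16 N all the way, until the soft floor stops it (yields about 1 mm per 10 N). It then stays down.
- load_cell: Loose silvery bending-beam load cell, a solid square bar 32 wide x 130 long x 32 mm high, about 0.55 kg, lying flat on the bench. Origin at the centre of its underside, y along its length, z up; -y is the end with the red label, +y the plain end. Home, its y axis points the same way as foam_kit's y. Grasp it across its width. Pushing it with over 40 N would harm it.
- plain_end (a point): On the load cell: middle of the top edge at its plain end, (0, 65, 32) mm in its frame.
- label_end (a point): On the load cell: middle of the top edge at its red-labelled end, (0, -65, 32) mm in its frame.
- big_weight: Brass check weight with a knob, 34 mm diameter, 58 mm high, loose in a 22 mm deep round pocket of the foam at (50, 45) mm in the foam_kit frame, top 82 mm above the bench. Origin at the centre of its underside. To be left alone.
- small_weight: Brass check weight with a knob, 27 mm diameter, 46 mm high, loose in a 22 mm deep round pocket of the foam at (50, -10) mm in the foam_kit frame, top 70 mm above the bench. Origin at the centre of its underside. To be left alone.
- tape_measure: Yellow tape measure, 37 x 77 x 67 mm high, standing loose on the bench to the right of the case, origin at the centre of its underside. To be left alone.
Things that resemble listed ones, but are neither listed nor needed, are in the scene too. Leave any purple look-alike of the load_cell alone.

How it is judged:
On the way:
1. the load cell's plain end has been slipped under the orange strip, inside the cutout (y of plain_end in the frame of foam_kit above 0.058 m and x of plain_end in the frame of foam_kit between -0.041 and -0.029 m and z of plain_end in the frame of foam_kit between 0.03 and 0.0525 m), for 0.1 s.
At the end, for the whole second after the job is handed in: The load cell rests on the cutout floor, same face up, plain end under the strip, red-labelled end at the thumb notch: the top edge of each end is at most 2.5 mm above or 6 mm below the foam top, and within 5 mm of the cutout's centre line (y of plain_end in the frame of foam_kit above 0.0595 m and x of plain_end in the frame of foam_kit between -0.04 and -0.03 m and z of plain_end in the frame of foam_kit between 0.04 and 0.0485 m and y of label_end in the frame of foam_kit below -0.0595 m and x of label_end in the frame of foam_kit between -0.04 and -0.03 m and z of label_end in the frame of foam_kit between 0.04 and 0.0485 m and linear speed of load_cell below 0.02 m/s); the robot touches nothing.
It fails at once if the load cell is rammed into the case with more than 70 N (contact force between load_cell and foam_kit above 70 N).
It fails at once if a brass weight is moved more than 15 mm (distance of any of big_weight, small_weight from where it was at the start of the episode above 0.015 m).
It fails at once if the tape measure is moved more than 30 mm (distance of tape_measure from where it was at the start of the episode above 0.03 m).
It also fails if it takes over 43 s, if anything falls off the work surface, if the arm or the gripper's body presses on something with over 40 N, if the wrist force passes 120 N, or if a joint passes its speed limit or range.

## Working session

There is one attempt and no reset: what is moved stays moved. The work goes in short steps, Python scripts to look and compute and a tool call to move; the robot and the scene stay as the last step left them, time stands still between calls to the robot, and variables do not carry over. Pictures are saved under pics/ and viewed, at most 10 in all, crops included, and the job is handed in when it is done.

Besides the shell and the picture viewer there is one more tool, called after "Emit:" as name(argument=value, ...), one argument or row to a line, values as JSON. jog_arm: Moves the arm, as the interface text tells. Its arguments: {"type":"object","properties":{"motion":{"type":"array"},"hand":{"type":"number"},"force":{"type":"number"}},"required":["motion"]}

```bash
mkdir -p pics; python3 - <<'E'
from rig import ctrl
import cv2, numpy as np
for n in ("top","side"):
    cv2.imwrite(f"pics/{n}0.png",ctrl.read_camera(n)[:,:,::-1]); c=ctrl.get_calibration(n); print({k:(np.round(v,4).tolist()) for k,v in c.items()})
s=ctrl.get_state(); print(s["time_s"],s["eef_pos"],np.round(s["orientation"],3),s["force"])
E
```

```text
{'fx': 586.5298, 'fy': 586.5298, 'cx': 312.1429, 'cy': 249.167, 'k1': -0.1982, 'camera_from_world': [[0.0187, -0.9998, 0.003, -0.0916], [-0.9923, -0.0189, -0.1223, 0.4897], [0.1224, -0.0007, -0.9925, 1.2947], [0.0, 0.0, 0.0, 1.0]]}
{'fx': 447.7845, 'fy': 447.7845, 'cx': 321.8797, 'cy': 236.7812, 'k1': -0.0078, 'camera_from_world': [[-0.9418, -0.3357, 0.0157, 0.44], [-0.1832, 0.4737, -0.8614, 0.1837], [0.2817, -0.8142, -0.5077, 0.8487], [0.0, 0.0, 0.0, 1.0]]}
0.1 [ 0.32283664 -0.64870229  0.23185194] [[ 0.895  0.446 -0.001]
 [ 0.446 -0.895  0.001]
 [-0.    -0.001 -1.   ]] [-0.17098556 -0.44763944 -0.26819892]
```

View pics/top0.png

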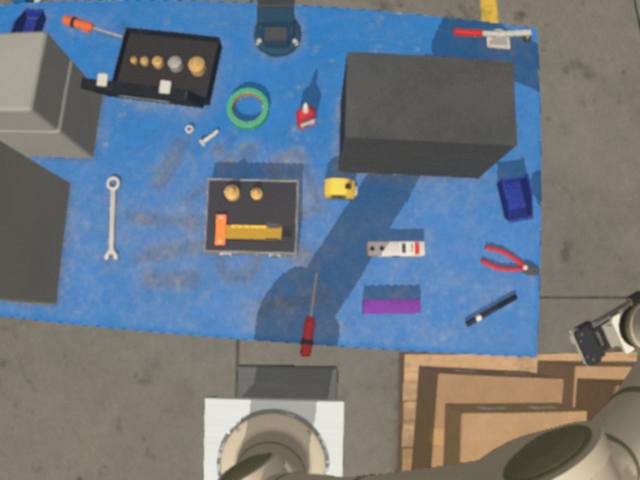

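View pics/side0.png

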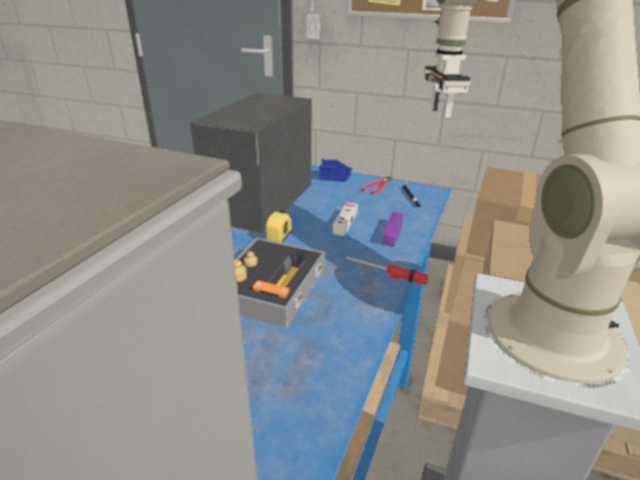

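Top view: the case is at about (252,217), with the strip on its left at (220,230) and the weights at (232,193) and (256,193). The two candidates are the silvery bar with the red label at (396,249) and the purple bar at (391,303). The silvery one fits: it is silvery and labelled, with the red end on the right. The purple one is the look-alike. The side view confirms both. I'll check this in an enlarged crop.

```bash
python3 - <<'E'
import cv2
a=cv2.imread("pics/top0.png")
b=cv2.resize(a[170:270,200:300],None,fx=4,fy=4,interpolation=cv2.INTER_CUBIC)
c=cv2.resize(a[220:320,350:450],None,fx=4,fy=4,interpolation=cv2.INTER_CUBIC)
cv2.imwrite("pics/crop0.png",cv2.hconcat([b,c]))
E
```

```text
(no output)
```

View pics/crop0.png

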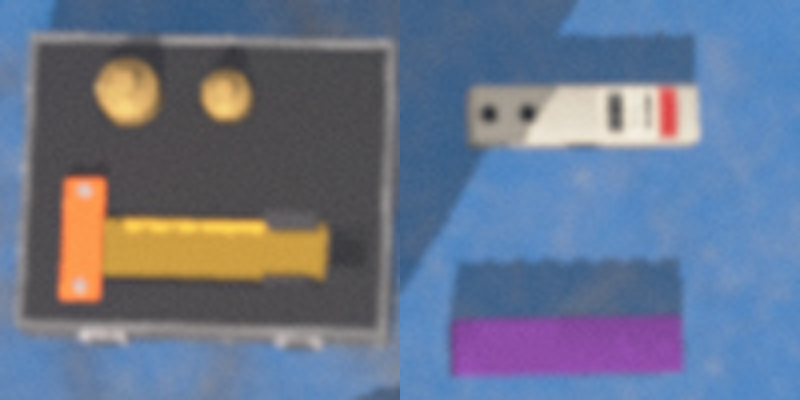

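The crop confirms it: the silvery bar spans about (467..575, 241..257) in full-image pixels, with its red label on the right and its plain, two-holed end on the left. So the cell's +y already points the same way as the strip. Next I'll fit the poses from the corners.

```bash
cat > h.py <<'E'
from rig import ctrl
import numpy as np
from scipy.optimize import least_squares
from scipy.spatial.transform import Rotation as R, Slerp
def proj(P,n="top"):
    c=ctrl.get_calibration(n); M=np.array(c["camera_from_world"])
    q=np.atleast_2d(P)@M[:3,:3].T+M[:3,3]; s=q[:,:2]/q[:,2:]
    s=s*(1+c["k1"]*(s**2).sum(1,keepdims=True))
    return s*[c["fx"],c["fy"]]+[c["cx"],c["cy"]]
def place(p,L):
    c,s=np.cos(p[2]),np.sin(p[2]); L=np.asarray(L)/1000.
    return np.c_[p[0]+c*L[:,0]-s*L[:,1],p[1]+s*L[:,0]+c*L[:,1],L[:,2]]
def fit(L,px,n="top",p0=(.5,0,0)):
    r=least_squares(lambda p:(proj(place(p,L),n)-px).ravel(),p0,loss="soft_l1")
    return r.x,np.round(proj(place(r.x,L),n)-px,1)
def rows(tp,tR,n=None,cur=None):
    "rows of tool-frame shift/turn from the current pose to the target"
    s=ctrl.get_state(); p,Q=cur or (s["eef_pos"],s["orientation"]); p=np.array(p);Q=R.from_matrix(Q);T=R.from_matrix(tR)
    a=np.degrees((Q.inv()*T).magnitude()); d=np.linalg.norm(tp-p)*1000
    n=n or int(max(np.ceil(a/8),np.ceil(d/48),1)); sl=Slerp([0,1],R.concatenate([Q,T])); out=[]
    for k in range(n):
        A,B=sl(k/n),sl((k+1)/n)
        out.append(np.r_[A.inv().apply((tp-p)/n)*1000,np.degrees((A.inv()*B).as_rotvec())].round(1).tolist())
    return out
E
python3 - <<'E'
from h import *
o=lambda l,off:(np.array(l,float)+.5)/4-.5+off
f=o([(63,177),(107,177),(102,301),(58,301),(31,34),(394,40)],(200,170))
L=[(-1,78,56),(-1,56,56),(-69,56,56),(-69,78,56),(85,105,48),(85,-105,48)]
print(fit(L,f))
c=o([(468-400,86),(700-400,86),(698-400,146),(466-400,146)],(350,220))
p,r=fit([(16,65,32),(16,-65,32),(-16,-65,32),(-16,65,32)],c); print(p,r)
# side-camera check
import cv2
img=cv2.imread("pics/side0.png"); pf=fit(L,f)[0]
for q,LL,col in((pf,[(85,105,48),(85,-105,48),(-85,-105,48),(-85,105,48)],(0,255,0)),(pf,L[:4],(255,255,0)),(p,[(16,65,32),(16,-65,32),(-16,-65,32),(-16,65,32)],(0,255,0)),(p,[(16,65,0),(16,-65,0),(-16,-65,0),(-16,65,0)],(0,0,255))):
    pass
    u=(proj(place(q,LL),"side")-[220,190]+.5)*4-.5
    if 'I' not in dir(): I=cv2.resize(img[190:335,220:420],None,fx=4,fy=4,interpolation=2)
    cv2.polylines(I,[np.int32(u)],True,col,1)
cv2.imwrite("pics/side_chk.png",I)
E
```

```text
(array([ 0.56324402,  0.056665  , -0.00515236]), array([[ 0.7,  0.5],
       [-0.6,  0.7],
       [-0.7, -0.2],
       [ 0.6, -0.4],
       [-0.6, -0.4],
       [ 0.6, -0.1]]))
[ 0.49596107 -0.27108647  0.01600743] [[ 0.2  0.4]
 [-1.   0.6]
 [-0.2 -0.4]
 [ 0.9 -0.6]]
```

View pics/side_chk.png

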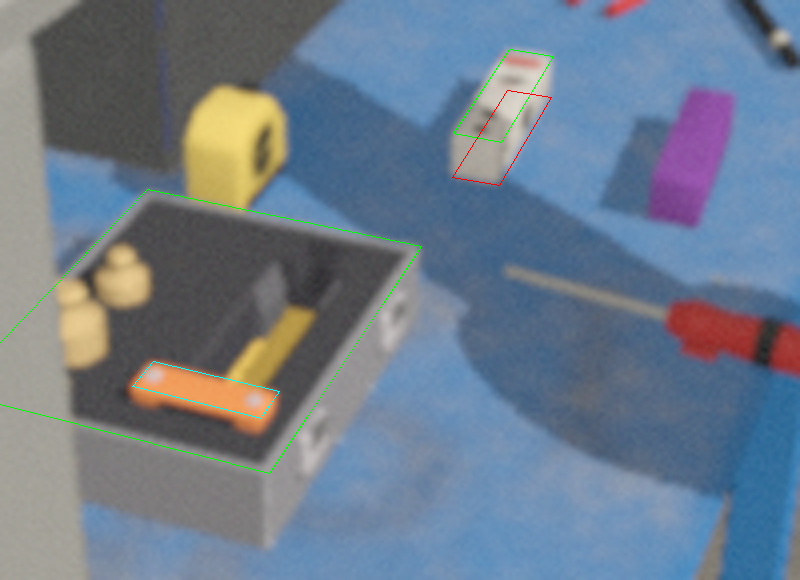

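Top fit: foam kit at (0.563, 0.057) with yaw −0.005, cell at (0.496, −0.271) with yaw +0.016. In the side crop the overlaid rim, strip (about (205,390)) and cell (about (500,95)) outlines match to about 2 mm. I'll plan the grasp at cell y = −22 mm.

```bash
cat >> h.py <<'E'
FK=np.array([.5632,.0567,-.005]); LC=np.array([.496,-.271,.012])
def toolR(yaw,tilt=0):  # tool x ~ +y, tool y ~ +x, z down; tilt>0: plain end (+y) down
    B=np.array([[0,1,0],[1,0,0],[0,0,-1.]]); return R.from_euler("z",yaw).as_matrix()@R.from_euler("x",-tilt,degrees=True).as_matrix()@B
E
python3 - <<'E'
from h import *
g=place(LC,[(0,-22,22)])[0]; up=g+[0,0,.098]
Q=toolR(LC[2]); print(g)
for r in rows(up,Q): print(r)
E
```

```text
[ 0.49626399 -0.29299842  0.022     ]
[34.9, -26.8, 12.5, -0.0, -0.0, -7.1]
[37.9, -22.2, 12.5, -0.0, -0.0, -7.1]
[40.4, -17.4, 12.4, -0.0, -0.0, -7.1]
[42.2, -12.2, 12.4, -0.0, -0.0, -7.1]
[43.4, -6.9, 12.4, -0.0, -0.0, -7.1]
[43.9, -1.4, 12.4, -0.0, -0.0, -7.1]
[43.8, 4.0, 12.4, -0.0, -0.0, -7.1]
[42.9, 9.5, 12.4, -0.0, -0.0, -7.1]
[41.4, 14.7, 12.4, -0.0, -0.0, -7.1]
```

Emit:
jog_arm(
  motion=[
    [35,-27,12.5,0,0,-7.1],
    [38,-22,12.5,0,0,-7.1],
    [40.5,-17.5,12.5,0,0,-7.1],
    [42,-12,12.5,0,0,-7.1],
    [43.5,-7,12.5,0,0,-7.1],
  ],
  hand=62,
)

```text
time_s: 0.6
eef_pos: [0.4201, -0.4499, 0.1695]
orientation: [[0.466, 0.885, -0.0], [0.885, -0.466, 0.0], [0.0, -0.0, -1.0]]
force: [0.3, -1.2, 0.1]
opening: 0.674
grip_force: 0.0
```

Emit:
jog_arm(
  motion=[
    [44,-1.5,12.5,0,0,-7.1],
    [44,4,12.5,0,0,-7.1],
    [43,9.5,12.5,0,0,-7.1],
    [41.5,14.5,12.5,0,0,-7.1],
    [0,0,0,0,0,0],
  ],
)

```text
time_s: 1.1
eef_pos: [0.4999, -0.2865, 0.1187]
orientation: [[-0.019, 1.0, -0.0], [1.0, 0.019, 0.004], [0.004, -0.0, -1.0]]
force: [0.1, 0.0, -0.6]
opening: 0.668
grip_force: 0.0
```

```bash
python3 - <<'E'
from h import *
s=ctrl.get_state(); print(s["time_s"],s["eef_pos"],np.round(s["orientation"],3),s["opening"],s["qpos"])
import cv2
a=ctrl.read_camera("top")[:,:,::-1]
cv2.imwrite("pics/hover.png",cv2.resize(a[150:330,330:480],None,fx=3.3,fy=3.3,interpolation=2))
g=place(LC,[(0,-22,22)])[0];print(rows(g,toolR(LC[2])))
E
```

```text
1.1 [ 0.49988946 -0.2865057   0.11869979] [[-0.019  1.    -0.   ]
 [ 1.     0.019  0.004]
 [ 0.004 -0.    -1.   ]] 0.6684231449491492 [ 0.61632731  0.58795626 -0.27992852  2.02726524  0.28309687  0.56459958
  0.15887564]
[[-1.1, -0.7, 32.4, -0.0, -0.0, -0.0], [-1.0, -0.7, 32.4, -0.0, -0.0, -0.0], [-1.0, -0.8, 32.4, -0.0, -0.0, -0.0]]
```

View pics/hover.png

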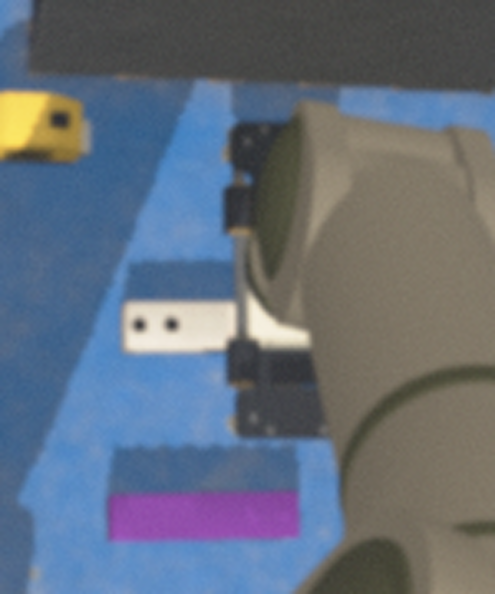

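The open fingers, at crop (238,205) and (242,362), straddle the silvery cell at (125..310, 325), and the purple bar stays clear. I'll descend and grip.

Emit:
jog_arm(
  motion=[
    [-1,-0.7,32,0,0,0],
    [-1,-0.7,32,0,0,0],
    [-1,-0.7,25,0,0,0],
    [0,0,8,0,0,0],
    [0,0,0,0,0,0],
  ],
)

```text
time_s: 1.65
eef_pos: [0.4944, -0.297, 0.0223]
orientation: [[-0.005, 1.0, -0.002], [1.0, 0.005, 0.0], [0.0, -0.002, -1.0]]
force: [-0.0, -0.1, 0.8]
opening: 0.665
grip_force: 0.0
```

Emit:
jog_arm(
  motion=[
    [0,0,0,0,0,0],
    [0,0,0,0,0,0],
    [0,0,0,0,0,0],
    [0,0,0,0,0,0],
  ],
  hand=20,
  force=36,
)

```text
time_s: 2.05
eef_pos: [0.496, -0.2967, 0.024]
orientation: [[-0.006, 1.0, 0.002], [1.0, 0.006, -0.001], [-0.001, 0.002, -1.0]]
force: [3.0, -0.6, -0.0]
opening: 0.368
grip_force: 1.4
```

Emit:
jog_arm(
  motion=[
    [0,0,0,0,0,0],
    [0,0,0,0,0,0],
    [0,0,-10,0,0,0],
    [0,0,-30,0,0,0],
    [0,0,-40,0,0,0],
  ],
)

```text
time_s: 2.55
eef_pos: [0.4932, -0.2954, 0.1023]
orientation: [[-0.007, 1.0, -0.005], [1.0, 0.007, 0.002], [0.003, -0.005, -1.0]]
force: [0.1, -0.7, -7.3]
opening: 0.346
grip_force: 36.0
```

Emit:
jog_arm(
  motion=[
    [0,0,-40,0,0,0],
    [0,0,0,0,0,0],
    [0,0,0,0,0,0],
  ],
)

```text
time_s: 2.85
eef_pos: [0.4946, -0.2965, 0.1434]
orientation: [[-0.006, 1.0, -0.0], [1.0, 0.006, -0.001], [-0.001, -0.0, -1.0]]
force: [-1.3, 0.6, -6.9]
opening: 0.34
grip_force: 36.0
```

```bash
python3 - <<'E'
from h import *
import cv2
s=ctrl.get_state(); print(s["time_s"],s["eef_pos"],s["force"],s["moment"],s["opening"])
a=ctrl.read_camera("side")[:,:,::-1]; b=ctrl.read_camera("top")[:,:,::-1]
I=cv2.resize(a[120:270,300:430],None,fx=3,fy=3,interpolation=2);J=cv2.resize(b[190:340,340:460],None,fx=3,fy=3,interpolation=2)
cv2.imwrite("pics/lift.png",cv2.hconcat([I,J]))
E
```

```text
2.85 [ 0.49460243 -0.29648605  0.14336872] [-1.29635409  0.62616391 -6.8908198 ] [-0.15870819 -0.09299026 -0.02290039] 0.34046960739904514
```

View pics/lift.png

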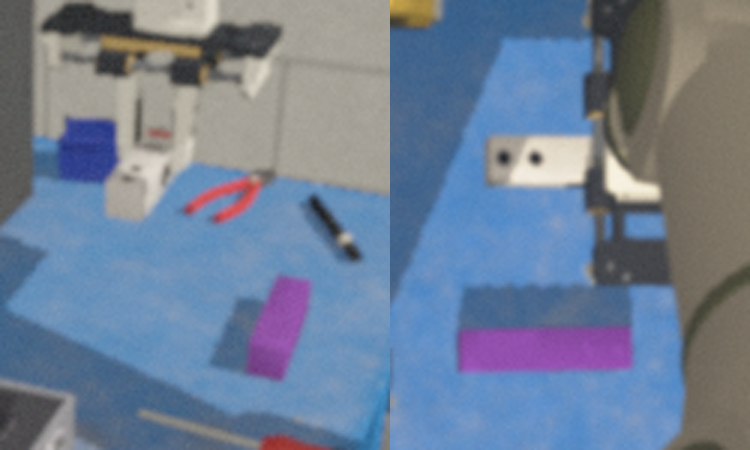

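The cell is held level by its labelled half: plain-end face at crop (107..150, 170..217), plain end in the top view at (490,160). Now I'll estimate where it sits in the grip.

```bash
python3 - <<'E'
from h import *
s=ctrl.get_state(); T=s["eef_pos"]; Q=s["orientation"]
o=lambda l,off:(np.array(l,float)+.5)/3-.5+off
ps=o([(108,172),(147,177),(142,218),(107,213)],(300,120)); pt=o([(98,136),(98,187)],(340,190))
F=np.array([(16,65,32),(-16,65,32),(-16,65,0),(16,65,0)])/1000.
def W(v):  # v: cell x offset, gy (cell y of TCP), gz (cell z of TCP), droop deg
    L=F-[v[0],v[1],v[2]]
    D=R.from_euler("x",-v[3],degrees=True).as_matrix(); B=toolR(0); return T+(D@L.T).T@ (Q@B.T).T
f=lambda v:np.r_[(proj(W(v),"side")-ps).ravel(),(proj(W(v)[:2],"top")-pt).ravel(),(v[2]-.024)/.002,(v[0])/.002,(v[1]+.0255)/.002]
r=least_squares(f,[0,-.025,.024,0]); print(r.x,np.round(r.fun,1), np.degrees(np.sqrt(np.diag(np.linalg.inv(r.jac.T@r.jac)))[3]*np.pi/180))
E
```

```text
[ 2.06350028e-03 -2.65163642e-02  2.41368762e-02 -5.50580417e+00] [ 0.2  0.5 -0.   0.7  0.7 -0.3 -0.2 -0.6  0.2 -0.   0.2 -1.6  0.1  1.
 -0.5] 1.5637193922072836
```

```bash
cat >> h.py <<'E'
G=np.array([0,-26,24.]) # TCP in cell frame, mm
def tcp(Py,Pz,tilt,Px=-35):
    M=R.from_euler("x",-tilt,degrees=True).as_matrix()
    return place(FK,[np.array([Px,Py,Pz])+M@(G-[0,65,32])])[0], toolR(FK[2],tilt)
def Pnow():
    s=ctrl.get_state(); Q=s["orientation"]@toolR(0).T; P=s["eef_pos"]+Q@((np.array([0,65,32])-G)/1000)
    F=R.from_euler("z",FK[2]).as_matrix(); return s["time_s"],((P-[FK[0],FK[1],0])@F*1000).round(1),R.from_matrix(F.T@Q).as_rotvec(degrees=True).round(1),s["force"].round(1),s["moment"].round(2)
E
python3 - <<'E'
from h import *
a=tcp(45,100,22);b=tcp(46,62,22); print(a[0],b[0])
for r in rows(*a,n=10): print(r)
print(rows(*b,n=2,cur=a))
E
```

```text
[0.52798859 0.01450495 0.12667173] [0.52799359 0.01550493 0.08867173]
[31.0, 3.6, 1.5, -0.0, -2.2, 0.1]
[31.1, 3.6, 0.3, -0.0, -2.2, 0.1]
[31.1, 3.5, -0.9, -0.0, -2.2, 0.1]
[31.0, 3.5, -2.1, -0.0, -2.2, 0.1]
[30.9, 3.5, -3.3, -0.0, -2.2, 0.1]
[30.8, 3.4, -4.5, -0.0, -2.2, 0.1]
[30.6, 3.4, -5.6, -0.0, -2.2, 0.1]
[30.3, 3.4, -6.8, -0.0, -2.2, 0.1]
[30.0, 3.3, -8.0, -0.0, -2.2, 0.1]
[29.7, 3.3, -9.1, -0.0, -2.2, 0.1]
[[7.6, -0.0, 17.4, 0.0, 0.0, 0.0], [7.6, -0.0, 17.4, 0.0, 0.0, 0.0]]
```

Emit:
jog_arm(
  motion=[
    [31,3.5,1.5,0,-2.2,0],
    [31,3.5,0.5,0,-2.2,0],
    [31,3.5,-1,0,-2.2,0],
    [31,3.5,-2,0,-2.2,0],
    [31,3.5,-3.5,0,-2.2,0],
  ],
)

```text
time_s: 3.45
eef_pos: [0.5107, -0.1397, 0.1338]
orientation: [[-0.007, 1.0, -0.002], [0.981, 0.006, -0.192], [-0.192, -0.003, -0.981]]
force: [1.2, 0.0, -7.1]
opening: 0.343
grip_force: 36.0
```

Emit:
jog_arm(
  motion=[
    [31,3.5,-4.5,0,-2.2,0],
    [30.5,3.5,-5.5,0,-2.2,0],
    [30.5,3.5,-7,0,-2.2,0],
    [30,3.5,-8,0,-2.2,0],
    [29.5,3.5,-9,0,-2.2,0],
  ],
)

```text
time_s: 3.95
eef_pos: [0.5274, 0.016, 0.1265]
orientation: [[-0.008, 1.0, 0.0], [0.926, 0.007, -0.377], [-0.377, -0.003, -0.926]]
force: [1.2, -0.1, -6.3]
opening: 0.343
grip_force: 36.0
```

Emit:
jog_arm(
  motion=[
    [0,0,0,0,0,0],
    [0,0,0,0,0,0],
  ],
)

```text
time_s: 4.15
eef_pos: [0.5276, 0.0159, 0.1264]
orientation: [[-0.01, 1.0, 0.001], [0.927, 0.01, -0.375], [-0.375, -0.003, -0.927]]
force: [-0.7, -0.8, -6.0]
opening: 0.339
grip_force: 36.0
```

```bash
python3 - <<'E'
from h import *
import cv2
print(*Pnow()); print(rows(*tcp(46,62,22),n=2))
a=ctrl.read_camera("side")[:,:,::-1].copy(); b=ctrl.read_camera("top")[:,:,::-1].copy()
I=cv2.resize(a[150:340,210:340],None,fx=3,fy=3,interpolation=2);J=cv2.resize(b[150:340,190:320],None,fx=3,fy=3,interpolation=2)
cv2.imwrite("pics/w1.png",cv2.hconcat([I,J]))
E
```

```text
4.15 [-36.8  46.4  99.7] [-22.    0.    0.9] [-0.7 -0.8 -6. ] [ 0.71 -0.06 -0.05]
[[6.9, 0.3, 17.6, 0.1, 0.0, 0.4], [6.9, 0.2, 17.6, 0.1, 0.0, 0.4]]
```

View pics/w1.png

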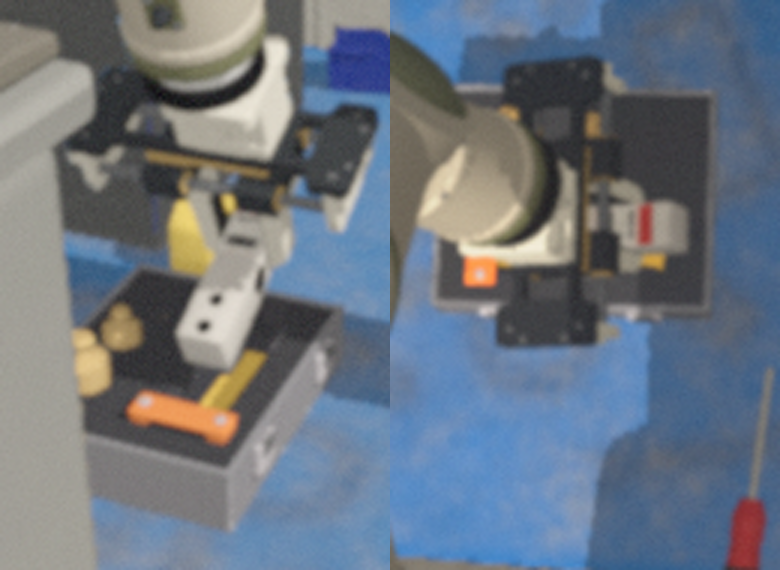

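Side view: the cell is tilted plain end down over the cutout (plain face around crop (210,345)), short of the strip at (180,415). Top view: the red label is on the right at (645,225), at the thumb-notch end. Nothing collides, so I'll go down by feel.

Emit:
jog_arm(
  motion=[
    [7,0.5,17.5,0,0,0.4],
    [7,0.5,17.5,0,0,0.4],
    [0,0,0,0,0,0],
    [0,0,0,0,0,0],
  ],
)

```text
time_s: 4.65
eef_pos: [0.529, 0.0129, 0.0906]
orientation: [[0.009, 1.0, 0.001], [0.927, -0.008, -0.375], [-0.375, 0.004, -0.927]]
force: [0.0, -0.0, -6.2]
opening: 0.343
grip_force: 36.0
```

```bash
python3 - <<'E'
from h import *
import cv2
print(*Pnow()); print(rows(*tcp(46,49,22),n=3))
a=ctrl.read_camera("side")[:,:,::-1].copy()
I=cv2.resize(a[220:340,220:330],None,fx=5,fy=5,interpolation=2)
cv2.imwrite("pics/w2.png",I)
E
```

```text
4.65 [-33.6  43.4  63.8] [-22.1  -0.2  -0.2] [ 0.  -0.  -6.2] [ 0.73 -0.03  0.  ]
[[2.7, -0.4, 4.3, 0.0, 0.0, -0.1], [2.7, -0.3, 4.3, 0.0, 0.0, -0.1], [2.7, -0.3, 4.3, 0.0, 0.0, -0.1]]
```

View pics/w2.png

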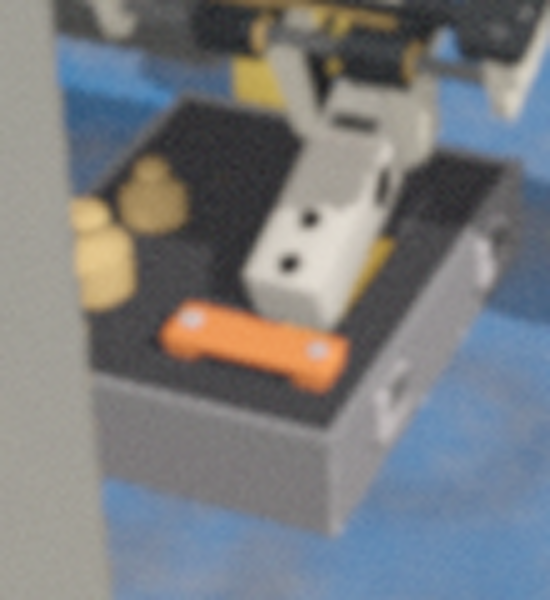

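The plain end's top edge runs from (247,272) to (320,293) in the crop, just short of the strip (165..345, 300..390), and it's roughly centred on it. I'll compare that with the kinematic prediction.

```bash
python3 - <<'E'
from h import *
t,P,*_=Pnow()
u=lambda L:((proj(place(FK,L),"side")-[220,220]+.5)*5-.5).round(0).tolist()
print(u([(P[0]+16,P[1],P[2]),(P[0]-16,P[1],P[2])]),"strip top",u([(-1,78,56),(-1,56,56),(-69,56,56),(-69,78,56)]))
E
```

```text
[[241.0, 277.0], [315.0, 294.0]] strip top [[166.0, 334.0], [192.0, 303.0], [349.0, 340.0], [326.0, 373.0]]
```

Emit:
jog_arm(
  motion=[
    [2.5,0,4.5,0,0,0],
    [2.5,0,4.5,0,0,0],
    [2.5,0,4,0,0,0],
    [0,0,0,0,0,0],
  ],
)

```text
time_s: 5.1
eef_pos: [0.5293, 0.0166, 0.0751]
orientation: [[0.007, 1.0, 0.002], [0.927, -0.006, -0.375], [-0.375, 0.005, -0.927]]
force: [0.6, -0.5, -6.0]
opening: 0.339
grip_force: 36.0
```

Emit:
jog_arm(
  motion=[
    [0.7,0,1.9,0,0,0],
    [0,0,0,0,0,0],
  ],
)

```text
time_s: 5.3
eef_pos: [0.5295, 0.0163, 0.0735]
orientation: [[0.008, 1.0, 0.002], [0.927, -0.007, -0.375], [-0.375, 0.005, -0.927]]
force: [0.4, -0.5, -5.8]
opening: 0.342
grip_force: 36.0
```

```bash
python3 -c "
from h import *
print(*Pnow())"
```

```text
5.3 [-33.2  46.8  46.8] [-22.   -0.3  -0.1] [ 0.4 -0.5 -5.8] [ 0.73 -0.08  0.05]
```

Emit:
jog_arm(
  motion=[
    [0.8,0,1.9,0,0,0],
    [0,0,0,0,0,0],
  ],
)

```text
time_s: 5.5
eef_pos: [0.5295, 0.0163, 0.0715]
orientation: [[0.008, 1.0, 0.002], [0.927, -0.007, -0.375], [-0.375, 0.005, -0.927]]
force: [0.3, 0.7, -6.6]
opening: 0.337
grip_force: 36.0
```

Emit:
jog_arm(
  motion=[
    [0.6,0,1.4,0,0,0],
    [0,0,0,0,0,0],
  ],
)

```text
time_s: 5.7
eef_pos: [0.5296, 0.0162, 0.0701]
orientation: [[0.008, 1.0, 0.002], [0.927, -0.007, -0.375], [-0.375, 0.005, -0.927]]
force: [-0.8, 0.1, -5.1]
opening: 0.34
grip_force: 36.0
```

```bash
python3 -c "
from h import *
print(*Pnow())"
```

```text
5.7 [-33.1  46.7  43.4] [-22.   -0.3  -0.2] [-0.8  0.1 -5.1] [ 0.74 -0.06  0.  ]
```

Emit:
jog_arm(
  motion=[
    [0.4,0,1,0,0,0],
    [0,0,0,0,0,0],
  ],
)

```text
time_s: 5.9
eef_pos: [0.5296, 0.0158, 0.0693]
orientation: [[0.009, 1.0, 0.002], [0.927, -0.007, -0.375], [-0.375, 0.005, -0.927]]
force: [0.1, -1.1, 1.4]
opening: 0.338
grip_force: 36.0
```

Emit:
jog_arm(
  motion=[
    [0.4,0,1,0,0,0],
    [0,0,0,0,0,0],
  ],
)

```text
time_s: 6.1
eef_pos: [0.5294, 0.0153, 0.0683]
orientation: [[0.009, 1.0, 0.002], [0.927, -0.008, -0.376], [-0.376, 0.005, -0.927]]
force: [-1.2, -4.3, 3.8]
opening: 0.341
grip_force: 36.0
```

```bash
python3 -c "
from h import *
print(*Pnow())"
```

```text
6.1 [-33.2  45.8  41.5] [-22.1  -0.3  -0.2] [-1.2 -4.3  3.8] [-0.45  0.06 -0.03]
```

Floor contact is felt about 1 mm lower than predicted. I'll lift about 2 mm and slide +y under the strip.

Emit:
jog_arm(
  motion=[
    [-0.8,0,-2.2,0,0,0],
    [3.7,0,-1.5,0,0,0],
    [3.7,0,-1.5,0,0,0],
    [0,0,0,0,0,0],
  ],
)

```text
time_s: 6.5
eef_pos: [0.5297, 0.0259, 0.0698]
orientation: [[0.006, 1.0, 0.003], [0.928, -0.005, -0.373], [-0.373, 0.005, -0.928]]
force: [0.5, -0.6, -6.6]
opening: 0.343
grip_force: 36.0
```

Emit:
jog_arm(
  motion=[
    [3.7,0,-1.5,0,0,0],
    [2.8,0,-1.1,0,0,0],
    [0,0,0,0,0,0],
  ],
)

```text
time_s: 6.8
eef_pos: [0.5297, 0.0321, 0.0701]
orientation: [[0.007, 1.0, 0.003], [0.927, -0.006, -0.374], [-0.374, 0.005, -0.927]]
force: [-0.2, 0.6, -6.7]
opening: 0.343
grip_force: 36.0
```

```bash
python3 -c "
from h import *
print(*Pnow())"
```

```text
6.8 [-33.1  62.7  43.5] [-22.   -0.3  -0.1] [-0.2  0.6 -6.7] [ 0.74 -0.05  0.  ]
```

Free so far. I'll keep going in small steps until it meets the end wall.

Emit:
jog_arm(
  motion=[
    [1.9,0,-0.7,0,0,0],
    [0.9,0,-0.4,0,0,0],
    [0,0,0,0,0,0],
  ],
)

```text
time_s: 7.1
eef_pos: [0.5297, 0.0345, 0.0702]
orientation: [[0.008, 1.0, 0.002], [0.927, -0.006, -0.375], [-0.375, 0.005, -0.927]]
force: [-1.0, 0.8, -5.2]
opening: 0.341
grip_force: 36.0
```

Emit:
jog_arm(
  motion=[
    [1.4,0,-0.6,0,0,0],
    [0,0,0,0,0,0],
  ],
)

```text
time_s: 7.3
eef_pos: [0.5297, 0.0361, 0.0702]
orientation: [[0.008, 1.0, 0.002], [0.927, -0.007, -0.374], [-0.374, 0.005, -0.927]]
force: [-0.2, 0.3, -7.0]
opening: 0.34
grip_force: 36.0
```

```bash
python3 -c "
from h import *
print(*Pnow())"
```

```text
7.3 [-33.1  66.6  43.6] [-22.   -0.3  -0.1] [-0.2  0.3 -7. ] [ 0.68 -0.09  0.07]
```

Emit:
jog_arm(
  motion=[
    [1.4,0,-0.6,0,0,0],
    [0,0,0,0,0,0],
  ],
)

```text
time_s: 7.5
eef_pos: [0.5297, 0.0376, 0.0703]
orientation: [[0.008, 1.0, 0.002], [0.927, -0.006, -0.374], [-0.374, 0.005, -0.927]]
force: [0.8, -0.4, -6.7]
opening: 0.34
grip_force: 36.0
```

Emit:
jog_arm(
  motion=[
    [1.2,0,-0.5,0,0,0],
    [0,0,0,0,0,0],
  ],
)

```text
time_s: 7.7
eef_pos: [0.5297, 0.0389, 0.0703]
orientation: [[0.008, 1.0, 0.002], [0.927, -0.006, -0.374], [-0.374, 0.005, -0.927]]
force: [-0.2, 0.5, -7.1]
opening: 0.339
grip_force: 36.0
```

```bash
python3 -c "
from h import *
print(*Pnow())"
```

```text
7.7 [-33.1  69.4  43.6] [-22.   -0.3  -0.1] [-0.2  0.5 -7.1] [ 0.76 -0.05  0.01]
```

Emit:
jog_arm(
  motion=[
    [1.2,0,-0.5,0,0,0],
    [0,0,0,0,0,0],
  ],
)

```text
time_s: 7.9
eef_pos: [0.5296, 0.0393, 0.0704]
orientation: [[0.009, 1.0, 0.002], [0.927, -0.007, -0.376], [-0.376, 0.005, -0.927]]
force: [-0.3, -3.8, -6.0]
opening: 0.34
grip_force: 36.0
```

Emit:
jog_arm(
  motion=[
    [1.2,0,-0.5,0,0,0],
    [0,0,0,0,0,0],
  ],
)

```text
time_s: 8.1
eef_pos: [0.5294, 0.0395, 0.0706]
orientation: [[0.01, 1.0, 0.001], [0.926, -0.008, -0.377], [-0.377, 0.004, -0.926]]
force: [0.4, -5.3, -5.5]
opening: 0.341
grip_force: 36.0
```

```bash
python3 -c "
from h import *
print(*Pnow())"
```

```text
8.1 [-33.3  69.9  43.7] [-22.2  -0.2  -0.2] [ 0.4 -5.3 -5.5] [-0.7  -0.28 -0.04]
```

It met the end wall at model y ≈ 69.6, so my y estimate is about 1.7 mm too far. Now I'll level from 22° to 18° about the plain end, keeping light pressure on the wall.

```bash
python3 -c "
from h import *
c=tcp(69.8,43.6,18,-33.8); print(rows(*c,n=3))"
```

```text
[[0.2, -0.0, 2.2, 0.1, 1.4, -0.1], [0.2, -0.0, 2.3, 0.1, 1.4, -0.1], [0.1, -0.0, 2.3, 0.1, 1.4, -0.1]]
```

Emit:
jog_arm(
  motion=[
    [0.2,0,2.2,0,1.4,0],
    [0.2,0,2.2,0,1.4,0],
    [0,0,0,0,0,0],
  ],
)

```text
time_s: 8.4
eef_pos: [0.5294, 0.0383, 0.0662]
orientation: [[0.01, 1.0, 0.001], [0.944, -0.009, -0.33], [-0.33, 0.005, -0.944]]
force: [0.0, -5.6, -4.7]
opening: 0.342
grip_force: 36.0
```

Emit:
jog_arm(
  motion=[
    [0.2,0,2.0,0,1.4,0],
    [0,0,0,0,0,0],
  ],
)

```text
time_s: 8.6
eef_pos: [0.5293, 0.0378, 0.0643]
orientation: [[0.01, 1.0, 0.002], [0.952, -0.009, -0.307], [-0.307, 0.004, -0.952]]
force: [0.9, -6.9, -5.7]
opening: 0.345
grip_force: 36.0
```

```bash
python3 -c "
from h import *
print(*Pnow())"
```

```text
8.6 [-33.3  70.   44. ] [-17.9  -0.2  -0.2] [ 0.9 -6.9 -5.7] [-1.02 -0.23 -0.02]
```

Emit:
jog_arm(
  motion=[
    [0,0,0,0,0,0],
    [0,0,0,0,0,0],
  ],
  force=8,
)

```text
time_s: 8.8
eef_pos: [0.5293, 0.038, 0.0644]
orientation: [[0.009, 1.0, 0.001], [0.951, -0.008, -0.308], [-0.308, 0.004, -0.951]]
force: [-0.4, -6.9, -4.4]
opening: 0.345
grip_force: 8.0
```

Emit:
jog_arm(
  motion=[
    [0,0,0,0,0,0],
    [0,0,0,0,0,0],
  ],
  force=5,
)

```text
time_s: 9.0
eef_pos: [0.5294, 0.0384, 0.0644]
orientation: [[0.009, 1.0, 0.002], [0.951, -0.008, -0.308], [-0.308, 0.004, -0.951]]
force: [0.2, -6.4, -3.4]
opening: 0.343
grip_force: 5.0
```

Emit:
jog_arm(
  motion=[
    [0,0,0,0,0,0],
    [0,0,0,0,0,0],
    [0,0,0,0,0,0],
  ],
  force=3,
)

```text
time_s: 9.3
eef_pos: [0.5297, 0.0399, 0.0642]
orientation: [[0.008, 1.0, 0.003], [0.952, -0.006, -0.306], [-0.306, 0.005, -0.952]]
force: [0.5, -3.2, -3.5]
opening: 0.348
grip_force: 3.0
```

Emit:
jog_arm(
  motion=[
    [0,0,0,0,0,0],
    [0,0,0,0,0,0],
    [0,0,0,0,0,0],
    [0,0,0,0,0,0],
  ],
  hand=46,
)

```text
time_s: 9.7
eef_pos: [0.53, 0.0399, 0.0642]
orientation: [[0.008, 1.0, 0.004], [0.952, -0.006, -0.305], [-0.305, 0.006, -0.952]]
force: [-0.0, -0.1, -0.3]
opening: 0.494
grip_force: 0.0
```

Emit:
jog_arm(
  motion=[
    [0,0,-30,0,0,0],
    [-50,0,-10,0,4,0],
    [-45,0,0,0,4,0],
    [0,0,0,0,0,0],
  ],
)

```text
time_s: 10.1
eef_pos: [0.5282, -0.0468, 0.1289]
orientation: [[0.025, 1.0, 0.002], [0.984, -0.024, -0.178], [-0.178, 0.007, -0.984]]
force: [-0.4, -0.3, -0.5]
opening: 0.496
grip_force: 0.0
```

```bash
python3 - <<'E'
from h import *
import cv2
print(*Pnow(),ctrl.get_state()["eef_pos"])
a=ctrl.read_camera("side")[:,:,::-1].copy(); b=ctrl.read_camera("top")[:,:,::-1].copy()
I=cv2.resize(a[225:335,230:330],None,fx=4,fy=4,interpolation=2);J=cv2.resize(b[170:280,205:305],None,fx=4,fy=4,interpolation=2)
cv2.imwrite("pics/rel.png",cv2.hconcat([I,J]))
E
```

```text
10.1 [-32.7 -12.7 120.6] [-10.3  -0.3  -1.1] [-0.4 -0.3 -0.5] [ 0.15 -0.06 -0.04] [ 0.52821867 -0.04680092  0.12888758]
```

View pics/rel.png

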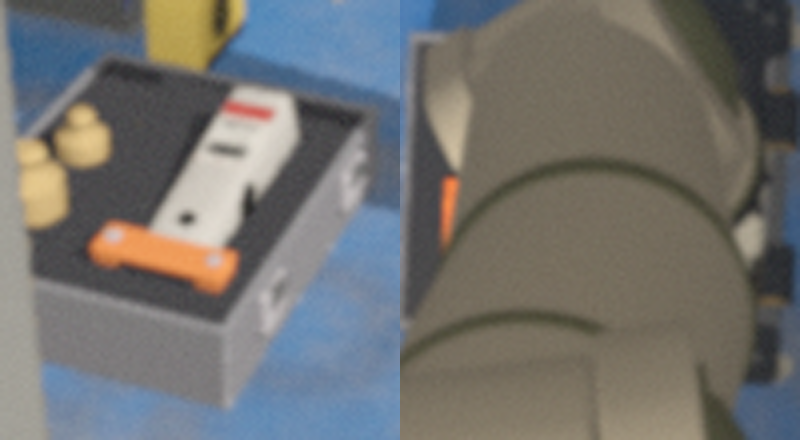

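The cell lies under the strip (hidden beyond (190,245)). Its labelled end is still up on the lips: label-end top edge from about (237,86) to (297,95). Next I'll compute where that end is.

```bash
python3 - <<'E'
from h import *
import cv2
px=(np.array([(237,86),(296,94)])+.5)/4-.5+[230,225]
r=least_squares(lambda v:(proj(place(FK,[(v[0]+16,v[1],v[2]),(v[0]-16,v[1],v[2])]),"side")-px).ravel(),[-35,-65,70]); print(r.x,r.fun)
for t in(6,8,10,12,14,16): # plain bottom corner on floor; P at wall y=68
    M=R.from_euler("x",-t,degrees=True).as_matrix()
    lab=np.array([0,68,14+32*np.cos(np.radians(t))])+M@[0,-130,0]; lb=lab+M@[0,0,-32]
    print(t,lab.round(1),lb.round(1),((proj(place(FK,[(-19,lab[1],lab[2]),(-51,lab[1],lab[2])]),"side")-[230,225]+.5)*4-.5).round(0).tolist())
E
```

```text
[-52.32825723 -19.18660446 101.04051937] [ 0.10711887 -0.51482773 -0.10603648  0.5096706 ]
6 [  0.  -61.3  59.4] [  0.  -64.6  27.6] [[241.0, 105.0], [295.0, 117.0]]
8 [  0.  -60.7  63.8] [  0.  -65.2  32.1] [[240.0, 99.0], [295.0, 110.0]]
10 [  0.  -60.   68.1] [  0.  -65.6  36.6] [[240.0, 93.0], [294.0, 104.0]]
12 [  0.  -59.2  72.3] [  0.  -65.8  41. ] [[239.0, 87.0], [294.0, 98.0]]
14 [  0.  -58.1  76.5] [  0.  -65.9  45.4] [[238.0, 81.0], [293.0, 93.0]]
16 [  0.  -57.   80.6] [  0.  -65.8  49.8] [[237.0, 76.0], [292.0, 87.0]]
```

```bash
python3 - <<'E'
from h import *
Q=toolR(FK[2],12); p=place(FK,[(-34,-43.5,65)])[0]; u=p-Q[:,2]*.035
print(p); print(rows(u,Q,n=2)); print(rows(p,Q,n=3,cur=(u,Q)))
E
```

```text
[0.52898293 0.01337054 0.065     ]
[[31.5, -0.4, 8.7, 0.1, -0.9, -0.3], [31.6, -0.2, 8.2, 0.1, -0.9, -0.3]]
[[-0.0, 0.0, 11.7, 0.0, 0.0, 0.0], [-0.0, 0.0, 11.7, 0.0, 0.0, 0.0], [-0.0, 0.0, 11.7, 0.0, 0.0, 0.0]]
```

Emit:
jog_arm(
  motion=[
    [31.5,0,8.5,0,-0.9,-0.4],
    [31.5,0,8.5,0,-0.9,-0.4],
    [0,0,0,0,0,0],
  ],
)

```text
time_s: 10.5
eef_pos: [0.529, 0.0311, 0.0964]
orientation: [[-0.017, 1.0, 0.004], [0.979, 0.017, -0.204], [-0.204, 0.0, -0.979]]
force: [0.3, 0.6, 1.1]
opening: 0.493
grip_force: 0.0
```

Emit:
jog_arm(
  motion=[
    [0,0,12,0,0,0],
    [0,0,12,0,0,0],
    [0,0,8,0,0,0],
    [0,0,0,0,0,0],
  ],
)

```text
time_s: 10.9
eef_pos: [0.5286, 0.0159, 0.066]
orientation: [[-0.006, 1.0, 0.001], [0.978, 0.006, -0.207], [-0.207, -0.0, -0.978]]
force: [0.1, -1.2, -0.2]
opening: 0.492
grip_force: 0.0
```

```bash
python3 - <<'E'
from h import *
s=ctrl.get_state(); print(s["eef_pos"],Pnow()[2:]); Q=toolR(FK[2],12); p=place(FK,[(-34,-43.5,65)])[0]; print(rows(p,Q,n=1))
E
```

```text
[0.52860794 0.01586264 0.06595697] (array([-12. ,  -0. ,   0.6]), array([ 0.1, -1.2, -0.2]), array([ 0.17, -0.07, -0.02]))
[[-2.2, 0.4, 1.5, 0.1, -0.0, 0.6]]
```

Emit:
jog_arm(
  motion=[
    [-2,0,0.5,0,0,0.6],
    [0,0,0,0,0,0],
    [0,0,0,0,0,0],
    [0,0,0,0,0,0],
  ],
  hand=20,
  force=25,
)

```text
time_s: 11.3
eef_pos: [0.5293, 0.0144, 0.0674]
orientation: [[0.005, 1.0, 0.003], [0.978, -0.004, -0.207], [-0.207, 0.004, -0.978]]
force: [-0.9, -1.4, 0.0]
opening: 0.346
grip_force: 24.7
```

Emit:
jog_arm(
  motion=[
    [1.0,0,-0.2,0,0,0],
    [0,0,0,0,0,0],
  ],
)

```text
time_s: 11.5
eef_pos: [0.5292, 0.0148, 0.0674]
orientation: [[0.005, 1.0, 0.002], [0.978, -0.005, -0.208], [-0.208, 0.004, -0.978]]
force: [0.1, -5.0, 1.2]
opening: 0.346
grip_force: 24.7
```

Emit:
jog_arm(
  motion=[
    [1.0,0,-0.2,0,0,0],
    [0,0,0,0,0,0],
  ],
)

```text
time_s: 11.7
eef_pos: [0.5292, 0.0155, 0.0674]
orientation: [[0.005, 1.0, 0.002], [0.978, -0.005, -0.208], [-0.208, 0.003, -0.978]]
force: [0.2, -5.9, 0.3]
opening: 0.342
grip_force: 24.7
```

```bash
python3 - <<'E'
from h import *
s=ctrl.get_state(); print(s["eef_pos"],Pnow()[2:])
E
```

```text
[0.52918273 0.01552515 0.06743588] (array([-12. ,  -0.2,  -0. ]), array([ 0.2, -5.9,  0.3]), array([-1.28, -0.12, -0.05]))
```

Emit:
jog_arm(
  motion=[
    [1.5,0,-0.3,0,0,0],
    [0,0,0,0,0,0],
  ],
)

```text
time_s: 11.9
eef_pos: [0.5291, 0.0157, 0.0675]
orientation: [[0.006, 1.0, 0.002], [0.978, -0.006, -0.21], [-0.21, 0.003, -0.978]]
force: [0.0, -10.2, 0.0]
opening: 0.343
grip_force: 24.7
```

Emit:
jog_arm(
  motion=[
    [1.5,0,-0.3,0,0,0],
    [0,0,0,0,0,0],
  ],
)

```text
time_s: 12.1
eef_pos: [0.529, 0.0159, 0.0676]
orientation: [[0.007, 1.0, 0.001], [0.977, -0.007, -0.211], [-0.211, 0.003, -0.977]]
force: [1.8, -14.1, 0.5]
opening: 0.344
grip_force: 24.6
```

```bash
python3 - <<'E'
from h import *
s=ctrl.get_state(); print(s["eef_pos"],Pnow()[2:])
E
```

```text
[0.52898968 0.01592561 0.06760678] (array([-12.2,  -0.1,  -0.1]), array([  1.8, -14.1,   0.5]), array([-2.93, -0.52,  0.08]))
```

It's firmly on the end wall at 14 N. I'll lower it about 4 mm in the grip, feeling the lips, before changing to a fingertip press.

Emit:
jog_arm(
  motion=[
    [0,0,1.5,0,0.7,0],
    [0,0,1.5,0,0.7,0],
    [0,0,0,0,0,0],
  ],
)

```text
time_s: 12.4
eef_pos: [0.529, 0.0153, 0.0648]
orientation: [[0.008, 1.0, 0.001], [0.982, -0.007, -0.187], [-0.187, 0.003, -0.982]]
force: [1.2, -14.3, 2.8]
opening: 0.348
grip_force: 24.7
```

Emit:
jog_arm(
  motion=[
    [0,0,1.3,0,0.6,0],
    [0,0,0,0,0,0],
  ],
)

```text
time_s: 12.6
eef_pos: [0.5291, 0.0152, 0.0635]
orientation: [[0.008, 1.0, 0.002], [0.984, -0.007, -0.176], [-0.176, 0.003, -0.984]]
force: [2.4, -12.8, 2.3]
opening: 0.344
grip_force: 24.7
```

```bash
python3 - <<'E'
from h import *
s=ctrl.get_state(); print(s["eef_pos"],Pnow()[2:])
E
```

```text
[0.52908969 0.01515128 0.06345701] (array([-10.2,  -0.2,  -0.1]), array([  2.4, -12.8,   2.3]), array([-2.95, -0.39,  0.01]))
```

Emit:
jog_arm(
  motion=[
    [-1.5,0,0.3,0,0,0],
    [0,0,0,0,0,0],
    [0,0,0,0,0,0],
    [0,0,0,0,0,0],
  ],
  hand=46,
)

```text
time_s: 13.0
eef_pos: [0.5296, 0.0185, 0.0628]
orientation: [[0.003, 1.0, 0.004], [0.985, -0.002, -0.171], [-0.171, 0.004, -0.985]]
force: [-0.7, -0.1, 0.1]
opening: 0.494
grip_force: 0.0
```

Emit:
jog_arm(
  motion=[
    [0,0,-20,0,0,0],
    [0,0,-22,0,0,0],
    [0,0,0,0,0,0],
  ],
)

```text
time_s: 13.3
eef_pos: [0.5305, 0.0261, 0.1062]
orientation: [[0.004, 1.0, 0.007], [0.985, -0.002, -0.17], [-0.17, 0.007, -0.985]]
force: [-0.2, -0.4, 0.3]
opening: 0.498
grip_force: 0.0
```

Emit:
jog_arm(
  motion=[
    [0,0,0,0,5,0],
    [0,0,0,0,5,0],
    [0,0,0,0,0,0],
    [0,0,0,0,0,0],
  ],
  hand=0,
)

```text
time_s: 13.7
eef_pos: [0.5291, 0.0241, 0.1037]
orientation: [[0.005, 1.0, 0.003], [1.0, -0.005, 0.0], [0.0, 0.003, -1.0]]
force: [-0.3, 1.2, 0.4]
opening: 0.201
grip_force: 0.0
```

```bash
python3 - <<'E'
from h import *
s=ctrl.get_state(); print(s["eef_pos"],Pnow()[2:],s["opening"])
p=place(FK,[(-34.5,-50,90)])[0]; print(rows(p,toolR(FK[2],0),n=2))
E
```

```text
[0.52913326 0.02407788 0.10372459] (array([ 0. , -0.2, -0. ]), array([-0.3,  1.2,  0.4]), array([-0.03, -0.06, -0.01])) 0.20062411790430187
[[-8.6, -0.3, 6.9, 0.1, -0.0, -0.0], [-8.6, -0.3, 6.9, 0.1, -0.0, -0.0]]
```

Emit:
jog_arm(
  motion=[
    [-8.5,0,6,0,0,0],
    [-8.5,0,6,0,0,0],
    [0,0,0,0,0,0],
  ],
)

```text
time_s: 14.0
eef_pos: [0.5286, 0.0074, 0.091]
orientation: [[0.003, 1.0, 0.002], [1.0, -0.003, 0.0], [0.0, 0.002, -1.0]]
force: [0.3, -0.6, 0.1]
opening: 0.012
grip_force: 0.0
```

Emit:
jog_arm(
  motion=[
    [0,0,3,0,0,0],
    [0,0,3,0,0,0],
    [0,0,0,0,0,0],
  ],
)

```text
time_s: 14.3
eef_pos: [0.5292, 0.0084, 0.0858]
orientation: [[0.002, 1.0, 0.004], [1.0, -0.002, 0.002], [0.002, 0.004, -1.0]]
force: [0.4, 0.5, 0.3]
opening: 0.005
grip_force: 0.0
```

Emit:
jog_arm(
  motion=[
    [0,0,3,0,0,0],
    [0,0,0,0,0,0],
  ],
)

```text
time_s: 14.5
eef_pos: [0.5292, 0.0081, 0.0829]
orientation: [[0.003, 1.0, 0.004], [1.0, -0.003, 0.002], [0.002, 0.004, -1.0]]
force: [-0.0, 0.4, -1.3]
opening: 0.006
grip_force: 0.0
```

Emit:
jog_arm(
  motion=[
    [0,0,2.5,0,0,0],
    [0,0,0,0,0,0],
  ],
)

```text
time_s: 14.7
eef_pos: [0.5295, 0.0077, 0.0808]
orientation: [[0.004, 1.0, 0.004], [1.0, -0.004, 0.002], [0.002, 0.004, -1.0]]
force: [0.3, 0.7, -0.1]
opening: 0.004
grip_force: 0.2
```

Emit:
jog_arm(
  motion=[
    [0,0,2,0,0,0],
    [0,0,0,0,0,0],
  ],
)

```text
time_s: 14.9
eef_pos: [0.5292, 0.0075, 0.0788]
orientation: [[0.004, 1.0, 0.004], [1.0, -0.004, 0.001], [0.001, 0.004, -1.0]]
force: [-0.6, -0.8, 3.4]
opening: 0.004
grip_force: 1.6
```

Emit:
jog_arm(
  motion=[
    [0,0,2,0,0,0],
    [0,0,0,0,0,0],
  ],
)

```text
time_s: 15.1
eef_pos: [0.5292, 0.0073, 0.0769]
orientation: [[0.004, 1.0, 0.004], [1.0, -0.004, 0.001], [0.001, 0.004, -1.0]]
force: [-1.0, -2.6, 7.3]
opening: 0.007
grip_force: 3.4
```

Emit:
jog_arm(
  motion=[
    [0,0,2,0,0,0],
    [0,0,1.5,0,0,0],
    [0,0,0,0,0,0],
  ],
)

```text
time_s: 15.4
eef_pos: [0.5288, 0.0069, 0.0735]
orientation: [[0.004, 1.0, 0.003], [1.0, -0.004, 0.0], [0.0, 0.003, -1.0]]
force: [-3.3, -3.4, 10.6]
opening: 0.007
grip_force: 4.8
```

Emit:
jog_arm(
  motion=[
    [0,0,2,0,0,0],
    [0,0,1.5,0,0,0],
    [0,0,0,0,0,0],
  ],
)

```text
time_s: 15.7
eef_pos: [0.5286, 0.0067, 0.07]
orientation: [[0.004, 1.0, 0.003], [1.0, -0.004, -0.0], [-0.0, 0.003, -1.0]]
force: [-2.8, -5.2, 10.2]
opening: 0.005
grip_force: 4.9
```

Emit:
jog_arm(
  motion=[
    [0,0,2,0,0,0],
    [0,0,1.5,0,0,0],
    [0,0,0,0,0,0],
  ],
)

```text
time_s: 16.0
eef_pos: [0.5285, 0.0064, 0.0665]
orientation: [[0.005, 1.0, 0.002], [1.0, -0.005, -0.0], [-0.0, 0.002, -1.0]]
force: [-2.8, -5.8, 11.1]
opening: 0.003
grip_force: 5.0
```

Emit:
jog_arm(
  motion=[
    [0,0,2,0,0,0],
    [0,0,1,0,0,0],
    [0,0,0,0,0,0],
  ],
)

```text
time_s: 16.3
eef_pos: [0.5284, 0.0063, 0.0635]
orientation: [[0.005, 1.0, 0.002], [1.0, -0.005, -0.0], [-0.0, 0.002, -1.0]]
force: [-3.6, -5.6, 11.2]
opening: 0.007
grip_force: 5.2
```

Emit:
jog_arm(
  motion=[
    [0,0,1.5,0,0,0],
    [0,0,0,0,0,0],
  ],
)

```text
time_s: 16.5
eef_pos: [0.5285, 0.0063, 0.062]
orientation: [[0.005, 1.0, 0.002], [1.0, -0.005, -0.0], [-0.0, 0.002, -1.0]]
force: [-3.1, -4.5, 10.5]
opening: 0.003
grip_force: 5.2
```

Emit:
jog_arm(
  motion=[
    [0,0,1.5,0,0,0],
    [0,0,0,0,0,0],
  ],
)

```text
time_s: 16.7
eef_pos: [0.5284, 0.0063, 0.0605]
orientation: [[0.005, 1.0, 0.002], [1.0, -0.005, -0.0], [-0.0, 0.002, -1.0]]
force: [-2.6, -5.7, 10.9]
opening: 0.006
grip_force: 5.4
```

Emit:
jog_arm(
  motion=[
    [0,0,1,0,0,0],
    [0,0,0,0,0,0],
  ],
)

```text
time_s: 16.9
eef_pos: [0.5285, 0.0062, 0.06]
orientation: [[0.005, 1.0, 0.003], [1.0, -0.005, -0.001], [-0.001, 0.003, -1.0]]
force: [-3.5, -6.5, 16.9]
opening: 0.007
grip_force: 8.3
```

Emit:
jog_arm(
  motion=[
    [0,0,1,0,0,0],
    [0,0,0,0,0,0],
  ],
)

```text
time_s: 17.1
eef_pos: [0.5285, 0.0059, 0.0594]
orientation: [[0.005, 1.0, 0.003], [1.0, -0.005, -0.001], [-0.001, 0.003, -1.0]]
force: [-5.4, -7.0, 24.0]
opening: 0.005
grip_force: 12.0
```

Force is rising steeply at TCP z = 0.060, so it's on the floor. I'll withdraw and look.

Emit:
jog_arm(
  motion=[
    [0,0,-10,0,0,0],
    [0,0,-40,0,0,0],
    [-20,0,-40,0,0,0],
    [-45,0,-10,0,0,0],
    [-45,0,0,0,0,0],
  ],
)

```text
time_s: 17.6
eef_pos: [0.53, -0.1026, 0.1605]
orientation: [[0.001, 1.0, 0.009], [1.0, -0.001, 0.002], [0.002, 0.009, -1.0]]
force: [1.0, -1.7, -0.6]
opening: 0.004
grip_force: 0.0
```

Emit:
jog_arm(
  motion=[
    [-45,0,-10,0,0,0],
    [-45,0,0,0,0,0],
    [-45,0,0,0,0,0],
    [0,0,0,0,0,0],
  ],
)

```text
time_s: 18.0
eef_pos: [0.527, -0.2443, 0.1675]
orientation: [[0.012, 1.0, 0.004], [1.0, -0.012, -0.001], [-0.001, 0.004, -1.0]]
force: [-0.5, 1.8, -0.5]
opening: 0.005
grip_force: 0.0
```

```bash
python3 - <<'E'
from h import *
import cv2
a=ctrl.read_camera("side")[:,:,::-1].copy(); b=ctrl.read_camera("top")[:,:,::-1].copy()
L=[(-19,-65,46),(-51,-65,46),(-51,56,46),(-19,56,46)]
for im,n in((a,"side"),(b,"top")): print(n,(proj(place(FK,L),n)).round(1).tolist())
f=lambda im,o,n:cv2.resize(im[o[1]:o[1]+110,o[0]:o[0]+100],None,fx=4,fy=4,interpolation=2)
I=f(a,(230,225),0);J=f(b,(205,170),0)
for im,o,n in((I,(230,225),"side"),(J,(205,170),"top")):
    for u in (proj(place(FK,L),n)-o+.5)*4-.5: cv2.circle(im,tuple(int(x) for x in u),3,(0,255,0),1)
cv2.imwrite("pics/home.png",cv2.hconcat([I,J]))
E
```

```text
side [[290.6, 255.2], [304.1, 258.1], [281.1, 289.7], [266.4, 286.1]]
top [[279.6, 224.5], [279.2, 238.6], [225.4, 237.3], [226.1, 223.3]]
```

View pics/home.png

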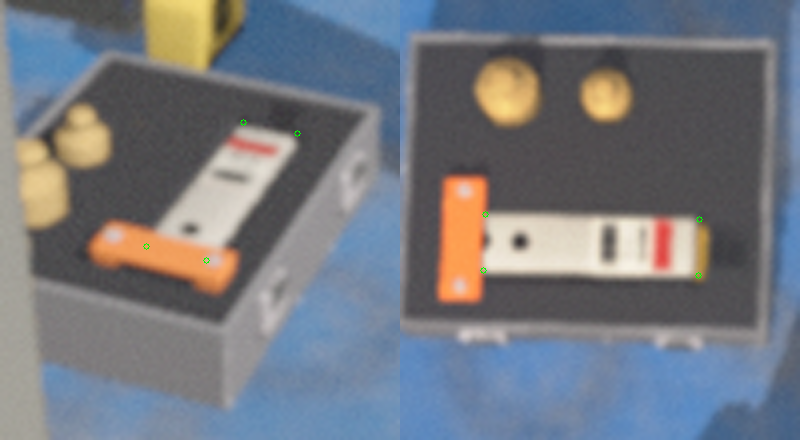

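The cell lies flush in the cutout under the strip. Its label end, at (697,245) in the top crop, is at the predicted home corners, and the weights and tape haven't moved. Handing in.

```bash
python3 -c "
from rig import ctrl
print(ctrl.hand_in())"
```

```text
the job is handed in; nothing more can be done
None
```

I handed the job in at about 18 s: the load cell looks fully home in the cutout, plain end under the strip and red label at the thumb notch; the highest force I read was 24 N, and the weights and tape measure look unmoved (no verdict was returned).

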